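# Load the sample tray in reverse order

## Robot

A 7-joint arm with a two-finger parallel gripper is mounted at the origin on the work surface. World frame = base frame: x ahead of the robot, y to its left, z up, the work surface at z = 0. Lengths are in mm, angles in rad, forces in N, time in s.
With the tool pointing down it reaches from about 400 to 850 mm from the base axis. Payload 4.5 kg.
Tool frame: the origin (TCP) lies midway between the tips of the shut fingers; the grasp point (between the pads) lies 19 mm behind it; z points along the fingers, y is the line along which they close (so a half turn about z gives the same grasp; the last joint's range is limited). The gripper opens to 88 mm and grips with 3 to 60 N. Pads are 18 mm wide; open, the fingers measure 123 mm over their backs; the gripper's body (75 mm by 187 mm) begins 45 mm behind the grasp point.
Start: joints at [-1.249, 0.689, -0.195, 1.565, 0.157, 0.902, -0.215], TCP at [177.382, 599.326, 209.443] pointing down, gripper open.
Joint ranges: [-3.01, 3.01], [-0.46, 2.08], [-1.47, 1.51], [0.13, 2.56], [-1, 4.14], [0.04, 2.09], [-2.66, 2.66]. Speed limits (rad/s): [2.57, 2.57, 3.14, 3.14, 3.14, 3.14, 3.14].

## Interface

Orientations are given as a rotation vector (axis times angle).
In Python, from station import bot gives the robot as it stands.
- The arm moves only by the tool carry_out, never from a script. Its argument "deltas" is text: rows parted by semicolons, each of 7 numbers parted by spaces: the turn, a rotation vector about the world's x, y, z in rad, then the shift along the world's x, y, z in m, then the finger opening in m, from 0 to 0.0881. In form: ax ay az x y z grip; .... A call has 1 to 20 rows; each row shifts and turns the commanded pose from where the row before left it; what a row does not reach is not made up. A row lasts 1/10 s, in which the tool goes at most 50 mm and 8.59 degrees, less where a joint would pass 70% of its speed; a pose out of reach is approached as far as the arm can. A call is refused whole if a number of a shift passes 0.05 or a number of a turn 0.15, either way. A call with a gripper value outside its range is refused whole. The fingers move at their own pace and stop on an object; "grip_force" is the grip in N (left out, the last holds). Time passes only in rows, so rows that do not move let the fingers close. It gives the time, the measured TCP pose, the force, the opening and the grip force at its end, in the units of the state.
- bot.read_state(): the state, without advancing time (a new reading comes with each control period).
- bot.camera(name): name is "scene" or "top"; returns a dict with "image" (480x640x3 uint8, red, green, blue), "mtx" (3x3 intrinsics, pixels), "extrinsics" (4x4, takes a point from camera to world coordinates). Camera axes: x right, y down, z forward; pixel columns grow to the right and rows downward; lengths in mm; the calibration is good to about 2 mm. A picture is of the moment at which its call begins. There is no depth.
- bot.job_done(): hands the job in; it is judged then, once.
The state is a dict: "time": time; "joint_positions": joint angles; "qd": joint speeds; "effort": joint torques, N m; "tcp_pos": TCP position; "eef_rot": TCP orientation; "ft_force": force on the tool from outside, world axes, zero at the start; "ft_torque": the same for the moment, N m; "opening": opening from 0.0 (shut) to 1.0 (fully open); "grasp_force": force on a finger pad.
Only numpy, scipy, OpenCV 4.12 (cv2) and the standard library are available. Lean on these libraries where they do the work, as an engineer would, in place of code of your own. Each camera call takes 0.05 s, during which the arm holds its last target. There are 200 camera calls.

## Task

The sample series is to be run again backwards: move the four amber bottles from the grey cups of the white rack into the aluminium sample tray, one to a compartment, in reverse order, so that the bottle that stood at the robot's left end of the rack ends in the tray's right-end compartment, the second from the left in the second from the right, and so on. Set each one down upright on its compartment's floor; do not drop any bottle or knock it over.

Things in the scene. Friction and masses are not known exactly. Their poses are not given: they have to be found in the camera images.
- bottle_tall: Tall slim vial: a plain cylinder 26 mm in diameter and 94 mm high; the cap is the top 18 mm, also 26 mm in diameter. Amber glass with a white round screw cap. Origin: centre of its underside; z up its axis. It weighs 35 to 130 g and is closed and rigid. 
- bottle_squat: Squat jar: a cylinder 40 mm in diameter and 56 mm high; the cap is the top 18 mm, also 40 mm in diameter, the widest of the four caps. Amber glass with a white round screw cap. Origin: centre of its underside; z up its axis. It weighs 35 to 130 g and is closed and rigid. 
- bottle_round: Shouldered bottle: cylindrical body 36 mm in diameter up to 48 mm, a short sloping shoulder to 58 mm, cap 25 mm in diameter from 58 to the top at 78 mm. Amber glass with a white round screw cap. Origin: centre of its underside; z up its axis. It weighs 35 to 130 g and is closed and rigid. 
- bottle_cone: Conical flask: base 40 mm in diameter, tapering evenly from 6 mm up to an 18 mm neck at 50 mm, cap 22 mm in diameter from 50 to the top at 68 mm; the smallest cap. Amber glass with a white round screw cap. Origin: centre of its underside; z up its axis. It weighs 35 to 130 g and is closed and rigid. 
- rack: White plastic strip 66 x 256 x 8 mm with end lips 20 mm high, fixed, turned at most 0.2 rad, carrying four grey cups in a row; it is either nearer or farther than the tray. Origin: centre of underside, at bench level. y runs along the row to the robot's left, x away from the robot. Cups centred at x = 0, y = +93, +31, -31, -93 mm.
- tray: Aluminium tray 66 x 252 mm, walls 18 mm high, 4 mm thick, fixed, turned at most 0.2 rad: a row of four empty square compartments, 58 x 58 mm inside. Origin: centre of underside, at bench level; compartment floors 5 mm above it. y runs along the row to the robot's left, x away from the robot. Compartments centred at x = 0, y = +93, +31, -31, -93 mm.
- cup_tall: Grey open round cup, fixed on the rack, in which the tall slim vial stands at the start; its place in the row changes from start to start. It stays put, so it shows where that bottle came from. 56 mm outside, 50 mm inside diameter, 14 mm high; its inner floor is 12 mm above the bench. Origin: centre of its underside; axes as the rack's.
- cup_squat: Grey open round cup, fixed on the rack, in which the squat jar stands at the start; its place in the row changes from start to start. It stays put, so it shows where that bottle came from. 56 mm outside, 50 mm inside diameter, 14 mm high; its inner floor is 12 mm above the bench. Origin: centre of its underside; axes as the rack's.
- cup_round: Grey open round cup, fixed on the rack, in which the shouldered bottle stands at the start; its place in the row changes from start to start. It stays put, so it shows where that bottle came from. 56 mm outside, 50 mm inside diameter, 14 mm high; its inner floor is 12 mm above the bench. Origin: centre of its underside; axes as the rack's.
- cup_cone: Grey open round cup, fixed on the rack, in which the conical flask stands at the start; its place in the row changes from start to start. It stays put, so it shows where that bottle came from. 56 mm outside, 50 mm inside diameter, 14 mm high; its inner floor is 12 mm above the bench. Origin: centre of its underside; axes as the rack's.

How it is judged:
By the outcome, as a careful person would: the job done as asked, in the order asked, and still so for the second after the job is handed in, with the robot touching nothing.
It also fails if it takes over 93 s, if anything falls off the work surface, if the arm or the gripper's body presses on something with over 40 N, if the wrist force passes 120 N, or if a joint passes its speed limit or range.

## Working session

There is one attempt and no reset: what is moved stays moved. The work goes in short steps, Python scripts to look and compute and a tool call to move; the robot and the scene stay as the last step left them, time stands still between calls to the robot, and variables do not carry over. Pictures are saved under pics/ and viewed, at most 14 in all, crops included, and the job is handed in when it is done.

Besides the shell and the picture viewer there is one more tool, called after "Call:" as name(argument=value, ...) on one line, values as JSON. carry_out: Moves the arm, as the interface text tells. Its arguments: {"type":"object","properties":{"deltas":{"type":"string"},"grip_force":{"type":"number"}},"required":["deltas"]}

```bash
ls; mkdir -p pics; python3 - <<'E'
from station import bot
import cv2,numpy as np
for n in("top","scene"):
    c=bot.camera(n); cv2.imwrite(f"pics/{n}0.png",c["image"][:,:,::-1]); print(n,c["mtx"].round(1).tolist(),np.round(c["extrinsics"],3).tolist())
s=bot.read_state(); print(s)
E
```

```text
pics
top [[586.0, 0.0, 318.8], [0.0, 586.0, 242.3], [0.0, 0.0, 1.0]] [[-0.017, -0.985, 0.171, 444.258], [-0.999, 0.025, 0.045, -30.637], [-0.048, -0.17, -0.984, 790.965], [0.0, 0.0, 0.0, 1.0]]
scene [[598.8, 0.0, 322.3], [0.0, 598.8, 244.5], [0.0, 0.0, 1.0]] [[-0.291, 0.706, -0.646, 1047.077], [0.957, 0.216, -0.195, 121.496], [0.002, -0.675, -0.738, 575.892], [0.0, 0.0, 0.0, 1.0]]
{'time': 0.1, 'joint_positions': array([-1.24920192,  0.68989832, -0.19448893,  1.56625166,  0.15729504,
        0.90252164, -0.21510131]), 'qd': array([ 0.00019327, -0.00091583,  0.00025708, -0.00276132, -0.00010403,
       -0.00037161, -0.00220255]), 'effort': array([-4.20637560e-03, -5.28500926e+01, -1.27189022e+00, -1.53838331e+01,
       -5.25725016e-02,  1.97922534e-03,  3.54833458e-05]), 'tcp_pos': array([177.28254425, 598.67030256, 208.68751745]), 'eef_rot': array([-4.50416747e-01, -3.10903434e+00,  2.65090944e-03]), 'ft_force': array([ 0.4830308 ,  0.2672877 , -0.31680583]), 'ft_torque': array([-0.05644197, -0.04143805, -0.05484089]), 'grasp_force': 0.0, 'opening': 1.0018053636516857}
```

View pics/top0.png

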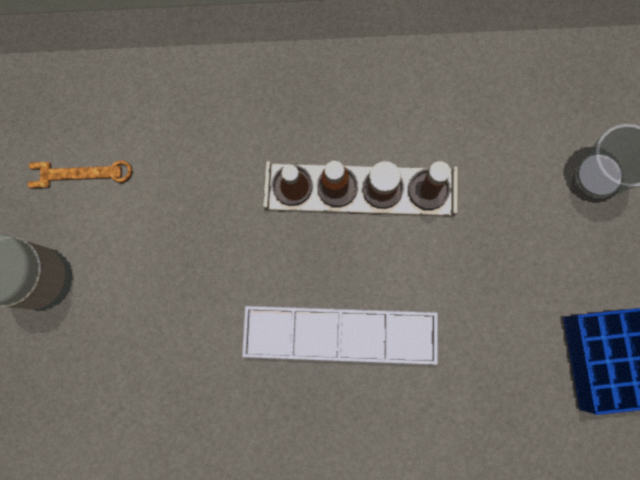

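View pics/scene0.png

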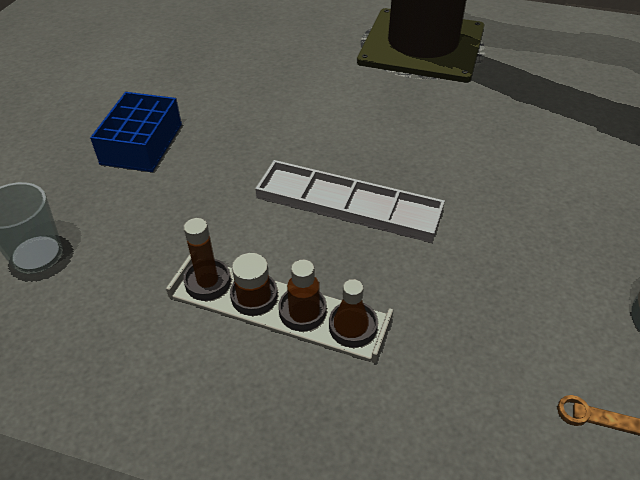

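Top view: the rack is the farther one, with its caps left to right cone (290,172), round (335,170), squat (384,175) and tall (440,171). The tray has corners at about (245,307), (437,312), (436,363) and (243,358). The scene view shows the same order mirrored. I'll zoom in on both for exact pixels.

```bash
python3 - <<'E'
import cv2,numpy as np
t=cv2.imread("pics/top0.png"); s=cv2.imread("pics/scene0.png")
cv2.imwrite("pics/c1.png",np.vstack([cv2.resize(t[155:221,258:464],None,fx=3.8,fy=3.8,interpolation=cv2.INTER_CUBIC),cv2.resize(t[298:372,236:442],None,fx=3.8,fy=3.8,interpolation=cv2.INTER_CUBIC)]))
cv2.imwrite("pics/c2.png",cv2.resize(s[210:360,160:400],None,fx=3.3,fy=3.3,interpolation=cv2.INTER_CUBIC))
E
```

```text
(no output)
```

View pics/c1.png

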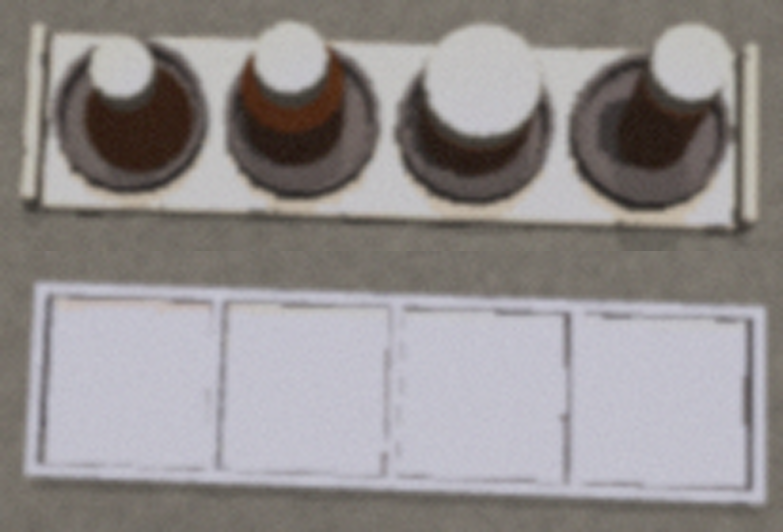

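View pics/c2.png

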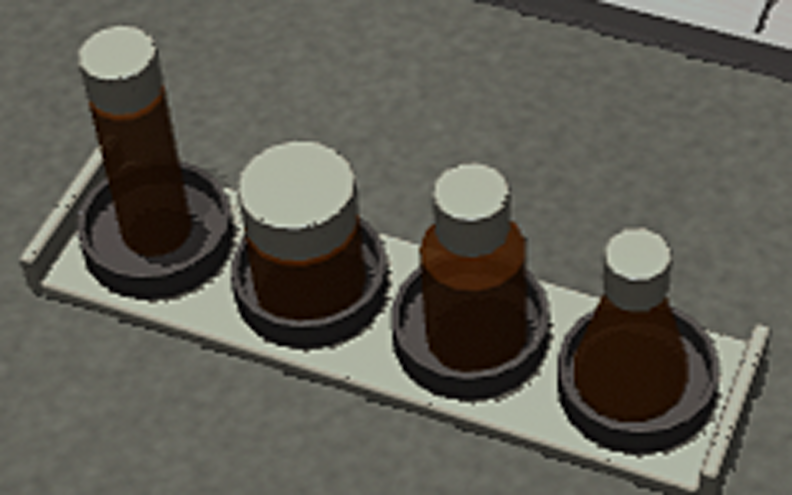

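The crops give clean cap-top centres, cup-rim centres and tray-rim corners; all four bottles stand upright, slightly off-centre in their cups.

```bash
cat > h.py <<'E'
from station import bot
import numpy as np
def plane(c,uv,z):
    K=c["mtx"];E=c["extrinsics"]
    uv=np.atleast_2d(np.array(uv,float)); d=np.c_[uv,np.ones(len(uv))]@np.linalg.inv(K).T@E[:3,:3].T
    o=E[:3,3]; return o[:2]+((np.asarray(z)-o[2])/d[:,2])[:,None]*d[:,:2]
E
python3 - <<'E'
from h import *
import cv2
t=bot.camera("top");s=bot.camera("scene")
Z=np.array([80,90,68,106])
A=np.array([(122,68),(290,57),(484,82),(692,62)])/3.8+(258,155)
B=np.array([(638,254),(471,192),(297,184),(119,53)])/3.3+(160,210)
print("caps top",plane(t,A,Z).round(1).tolist());print("caps scene",plane(s,B,Z).round(1).tolist())
C=np.array([(131,114),(303,121),(475,127),(650,131)])/3.8+(258,155)
D=np.array([(639,367),(471,322),(310,268),(155,222)])/3.3+(160,210)
print("cups",plane(t,C,14).round(1).tolist(),plane(s,D,14).round(1).tolist())
T=np.array([(36,32),(765,57),(757,251),(25,227)])/3.8+(236,298)
p=plane(t,T,18);m=p.mean(0);v=(p[0]-p[1])+(p[3]-p[2]);v/=np.hypot(*v)
print("tray",p.round(1).tolist(),m,v,np.linalg.norm(p[0]-p[1]),[ (m+y*v).round(1).tolist() for y in(93,31,-31,-93)])
from scipy.spatial.transform import Rotation as R
q=bot.read_state();print(R.from_rotvec(q["eef_rot"]).as_matrix().round(3),q["time"])
E
```

```text
caps top [[657.3, 36.4], [656.3, -19.6], [652.2, -83.9], [645.7, -146.7]]
caps scene [[661.5, 39.2], [660.4, -17.1], [656.8, -80.6], [650.1, -142.9]]
cups [[659.7, 39.5], [655.2, -22.5], [651.1, -84.0], [647.8, -146.1]] [[658.0, 41.3], [656.7, -20.1], [650.9, -82.9], [647.6, -145.1]]
tray [[494.7, 103.1], [481.1, -148.1], [416.1, -142.0], [428.1, 106.7]] [454.99401143 -20.07100585] [0.05111082 0.99869299] 251.57394741507912 [[459.7, 72.8], [456.6, 10.9], [453.4, -51.0], [450.2, -112.9]]
[[-0.959  0.284 -0.   ]
 [ 0.284  0.959 -0.001]
 [-0.    -0.001 -1.   ]] 0.2
```

Call:
carry_out(deltas="0 0 -0.045 0.016 -0.025 0 0.0881;0 0 -0.045 0.016 -0.025 0 0.0881;0 0 -0.045 0.016 -0.025 0 0.0881;0 0 -0.045 0.016 -0.025 0 0.0881;0 0 -0.045 0.016 -0.025 0 0.0881;0 0 -0.045 0.016 -0.025 0 0.0881;0 0 -0.045 0.016 -0.025 0 0.0881;0 0 -0.045 0.016 -0.025 0 0.0881;0 0 -0.045 0.016 -0.025 0 0.0881;0 0 -0.045 0.016 -0.025 0 0.0881;0 0 -0.045 0.016 -0.025 0 0.0881;0 0 -0.045 0.016 -0.025 0 0.0881;0 0 -0.045 0.016 -0.025 0 0.0881;0 0 -0.045 0.016 -0.025 0 0.0881;0 0 -0.045 0.016 -0.025 0 0.0881;0 0 -0.045 0.016 -0.025 0 0.0881;0 0 -0.045 0.016 -0.025 0 0.0881;0 0 -0.045 0.016 -0.025 0 0.0881;0 0 -0.045 0.016 -0.025 0 0.0881;0 0 -0.045 0.016 -0.025 0 0.0881", grip_force=20)

```text
time: 2.2
tcp_pos: [497.9, 98.3, 209.4]
eef_rot: [-1.76, -2.602, -0.0]
ft_force: [-0.1, 0.3, -1.1]
opening: 0.998
grasp_force: 0.0
```

Call:
carry_out(deltas="0 0 -0.044 0.015 -0.024 0 0.0881;0 0 -0.044 0.015 -0.024 0 0.0881;0 0 -0.044 0.015 -0.024 0 0.0881;0 0 -0.044 0.015 -0.024 0 0.0881;0 0 -0.044 0.015 -0.024 0 0.0881;0 0 -0.044 0.015 -0.024 0 0.0881;0 0 -0.044 0.015 -0.024 0 0.0881;0 0 -0.044 0.015 -0.024 0 0.0881;0 0 -0.044 0.015 -0.024 0 0.0881;0 0 -0.044 0.015 -0.024 0 0.0881;0 0 0 0 0 0 0.0881;0 0 0 0 0 0 0.0881")

```text
time: 3.4
tcp_pos: [647.0, -140.7, 208.9]
eef_rot: [-2.283, -2.156, 0.0]
ft_force: [-0.3, 0.6, -0.3]
opening: 1.002
grasp_force: 0.0
```

Call:
carry_out(deltas="0 0 0 0.001 -0.004 -0.02 0.07;0 0 0 0 0 -0.02 0.07;0 0 0 0 0 -0.02 0.07;0 0 0 0 0 -0.02 0.07;0 0 0 0 0 0 0.07;0 0 0 0 0 0 0.07")

```text
time: 4.0
tcp_pos: [648.2, -143.3, 129.7]
eef_rot: [-2.281, -2.159, -0.0]
ft_force: [1.2, -0.8, 0.1]
opening: 0.796
grasp_force: 0.0
```

```bash
python3 - <<'E'
from h import *
import cv2
s=bot.camera("scene")["image"][:,:,::-1];t=bot.camera("top")["image"][:,:,::-1]
a=cv2.resize(s[90:330,130:370],(480,480));b=cv2.resize(t[70:230,370:480],(320,480))
cv2.imwrite("pics/f1.png",np.hstack([a,b]))
E
```

```text
(no output)
```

View pics/f1.png

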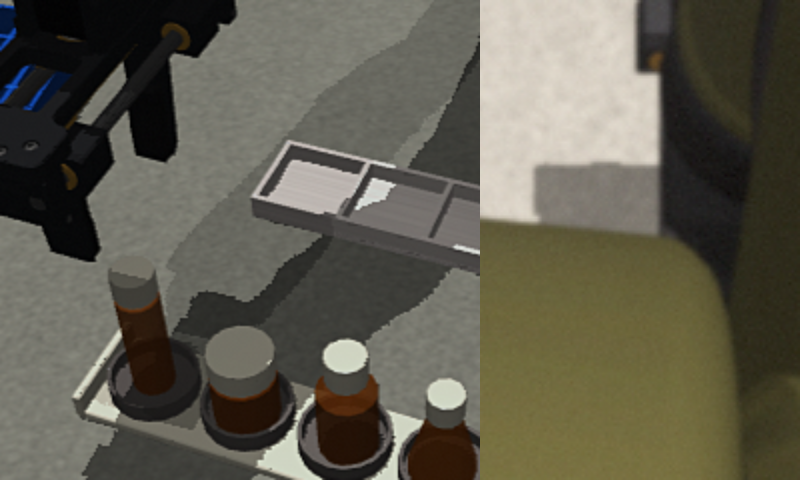

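Left crop (scene): near fingertip bottom about pixel (168,216), far one about (207,168), both just above and behind the tall cap at about (196,223). I'll compare with the predicted TCP projection.

```bash
python3 - <<'E'
from h import *
s=bot.camera("scene");q=bot.read_state();p=q["tcp_pos"];print(p)
E=np.linalg.inv(s["extrinsics"]);K=s["mtx"]
def pr(p):
    c=E[:3,:3]@p+E[:3,3];u=K@c;return (u[:2]/u[2]).round(1)
y=np.array([.998,-.057,0])
for d in(-35,0,35): print(d,pr(p+d*y),pr(p+d*y+[0,9,0]),pr(p+d*y-[0,9,0]))
E
```

```text
[ 649.24756161 -144.41401609  130.89671465]
-35 [206.8 188.1] [214.4 189.7] [199.3 186.5]
0 [191.5 208.9] [199.2 210.6] [183.8 207.2]
35 [175.  231.2] [183.  233.1] [167.  229.3]
```

Call:
carry_out(deltas="0 0 0 0 0 0 0.026;0 0 0 0 0 0 0.026;0 0 0 0 0 0 0.026;0 0 0 0 0 0 0.026;0 0 0 0 0 0 0.026;0 0 0 0 0 0 0.026;0 0 0 0 0 0 0.026;0 0 0 0 0 0 0.026")

```text
time: 4.95
tcp_pos: [648.4, -144.7, 129.4]
eef_rot: [2.284, 2.157, 0.0]
ft_force: [-0.2, 0.6, 0.4]
opening: 0.297
grasp_force: 0.0
```

```bash
python3 - <<'E'
from h import *
import cv2
c=bot.camera("scene");s=c["image"][:,:,::-1].copy();p=bot.read_state()["tcp_pos"];print(p)
E=np.linalg.inv(c["extrinsics"]);K=c["mtx"]
def pr(p):
    c=E[:3,:3]@p+E[:3,3];u=K@c;return (u[:2]/u[2])
y=np.array([.998,-.057,0])
b=cv2.resize(s[120:270,120:270],(600,600),interpolation=cv2.INTER_CUBIC)
for d in(-13,0,13):
  for z,col in ((0,(0,0,255)),(10,(0,255,0)),(20,(255,255,0))):
    u=(pr(p+d*y+[0,0,z])-[120,120])*4; cv2.circle(b,tuple(int(v) for v in u),2,col,-1)
cv2.imwrite("pics/f2.png",b)
E
```

```text
[ 648.37122795 -144.71906329  129.42768487]
```

View pics/f2.png

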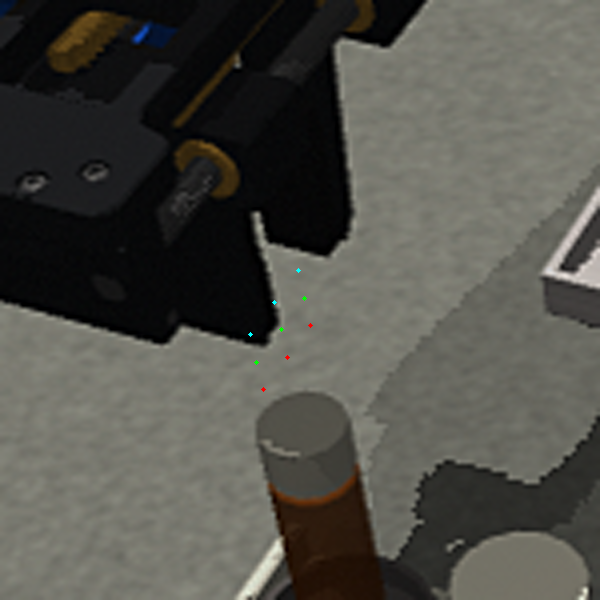

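Finger tips appear about 19 px above the reported TCP projection in scene (roughly +27 mm in z, or a horizontal shift). I'll open wide, descend part way and check against the cap.

Call:
carry_out(deltas="0 0 0 0 0 0 0.0881;0 0 0 0 0 0 0.0881;0 0 0 0 0 0 0.0881;0 0 0 0 0 0 0.0881;0 0 0 0 0 0 0.0881;0 0 0 0 0 0 0.0881;0 0 0 0 0 0 0.0881;0 0 0 0 0 -0.01 0.0881;0 0 0 0 0 -0.01 0.0881;0 0 0 0 0 -0.01 0.0881;0 0 0 0 0 -0.01 0.0881;0 0 0 0 0 -0.01 0.0881;0 0 0 0 0 0 0.0881;0 0 0 0 0 0 0.0881")

```text
time: 6.4
tcp_pos: [648.3, -144.7, 79.1]
eef_rot: [-2.284, -2.157, 0.0]
ft_force: [-0.3, 0.3, -0.4]
opening: 1.001
grasp_force: 0.0
```

```bash
cat >> h.py <<'E'
def proj(c,p):
    E=np.linalg.inv(c["extrinsics"]); u=c["mtx"]@(E[:3,:3]@np.asarray(p)+E[:3,3]); return u[:2]/u[2]
def crop(name,u0,v0,w,h,f,out,pts=()):
    import cv2
    c=bot.camera(name); b=cv2.resize(c["image"][v0:v0+h,u0:u0+w,::-1],None,fx=f,fy=f,interpolation=cv2.INTER_CUBIC)
    for p in pts: cv2.circle(b,tuple(int(x) for x in (proj(c,p)-[u0,v0])*f),2,(0,0,255),-1)
    cv2.imwrite(out,b)
E
python3 - <<'E'
from h import *
p=bot.read_state()["tcp_pos"];print(p);y=np.array([.998,-.057,0])
crop("scene",120,140,160,160,3.7,"pics/f3.png",[p+d*y for d in(-44,0,44)])
E
```

```text
[ 648.30996732 -144.6759053    79.11835682]
```

View pics/f3.png

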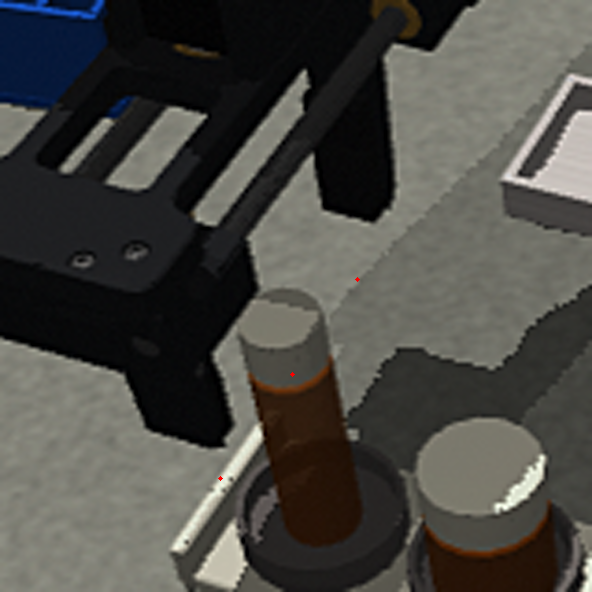

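Call:
carry_out(deltas="0 0 0 0 0 0.025 0.0881;0 0 0 0 0 0.025 0.0881;0 0 0 -0.01 -0.02 0.01 0;0 0 0 -0.01 -0.02 0 0;0 0 0 -0.01 -0.02 0 0;0 0 0 -0.01 -0.02 0 0;0 0 0 -0.01 -0.01 0 0;0 0 0 0 0 -0.02 0;0 0 0 0 0 -0.02 0;0 0 0 0 0 -0.02 0;0 0 0 0 0 -0.02 0;0 0 0 0 0 -0.02 0;0 0 0 0 0 0 0;0 0 0 0 0 0 0")

```text
time: 7.85
tcp_pos: [598.6, -234.4, 39.9]
eef_rot: [2.283, 2.158, 0.001]
ft_force: [0.3, 0.0, 0.2]
opening: 0.006
grasp_force: 0.0
```

```bash
python3 - <<'E'
from h import *
p=bot.read_state()["tcp_pos"];print(p)
c=bot.camera("scene");print(plane(c,[(425,43),(385,10),(485,20),(470,78),(358,68)],10).round(0).tolist(),proj(c,p))
u=proj(c,p).astype(int);u0,v0=max(u[0]-100,0),max(u[1]-100,0);print(u0,v0)
crop("scene",u0,v0,200,160,3.7,"pics/f4.png",[p])
E
```

```text
[ 598.60928634 -234.35617122   39.8777349 ]
[[13.0, 6.0], [-92.0, -93.0], [-109.0, 102.0], [106.0, 101.0], [132.0, -91.0]] [155.14184479 219.4015071 ]
55 119
```

View pics/f4.png

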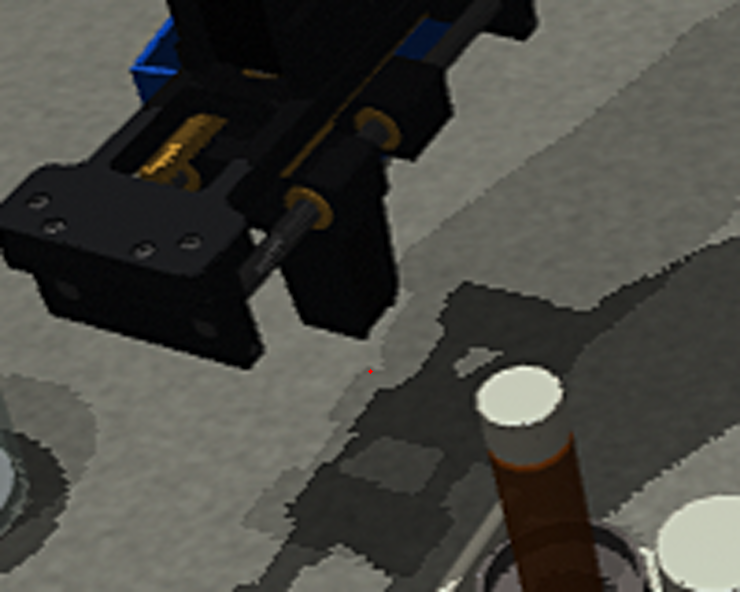

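Call:
carry_out(deltas="0 0 0 0 0 -0.015 0;0 0 0 0 0 -0.01 0;0 0 0 0 0 -0.006 0;0 0 0 0 0 -0.003 0;0 0 0 0 0 -0.002 0;0 0 0 0 0 -0.001 0;0 0 0 0 0 -0.001 0;0 0 0 0 0 -0.001 0;0 0 0 0 0 -0.001 0;0 0 0 0 0 0 0")

```text
time: 8.95
tcp_pos: [598.4, -234.7, -0.6]
eef_rot: [-2.284, -2.157, -0.0]
ft_force: [-0.8, 0.4, 0.2]
opening: 0.003
grasp_force: 0.0
```

Call:
carry_out(deltas="0 0 0 0 0 -0.001 0;0 0 0 0 0 -0.001 0;0 0 0 0 0 -0.001 0;0 0 0 0 0 0 0")

```text
time: 9.35
tcp_pos: [598.3, -234.6, -3.7]
eef_rot: [-2.284, -2.157, 0.0]
ft_force: [-0.2, 0.1, -0.1]
opening: 0.007
grasp_force: 0.0
```

```bash
python3 - <<'E'
from h import *
q=bot.read_state();p=q["tcp_pos"];print(p,q["ft_force"])
crop("scene",55,140,200,160,3.7,"pics/f5.png",[p])
E
```

```text
[ 598.25712021 -234.64217365   -3.74213288] [-0.15011359  0.08285721 -0.12137007]
```

View pics/f5.png

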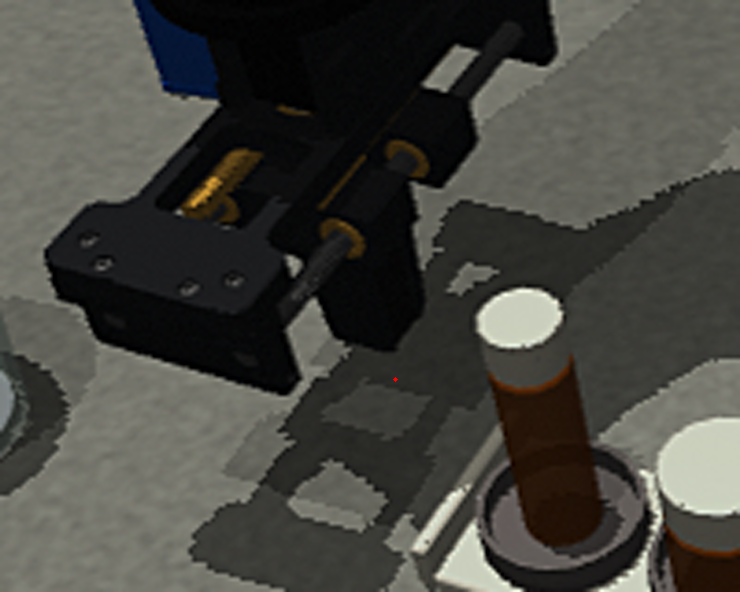

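Call:
carry_out(deltas="0 0 0 0 0 -0.004 0;0 0 0 0 0 -0.004 0;0 0 0 0 0 -0.002 0;0 0 0 0 0 0 0")

```text
time: 9.8
tcp_pos: [598.0, -234.5, -14.1]
eef_rot: [-2.283, -2.157, 0.001]
ft_force: [-0.2, -0.5, -0.5]
opening: 0.006
grasp_force: 0.0
```

Call:
carry_out(deltas="0 0 0 0 0 -0.002 0;0 0 0 0 0 -0.002 0;0 0 0 0 0 0 0")

```text
time: 10.1
tcp_pos: [598.2, -234.6, -17.8]
eef_rot: [-2.283, -2.157, 0.0]
ft_force: [-0.1, -0.3, -0.2]
opening: 0.009
grasp_force: 0.0
```

Call:
carry_out(deltas="0 0 0 0 0 -0.001 0;0 0 0 0 0 -0.001 0;0 0 0 0 0 0 0")

```text
time: 10.4
tcp_pos: [598.3, -234.6, -19.7]
eef_rot: [-2.284, -2.157, 0.0]
ft_force: [0.3, 0.3, 0.0]
opening: 0.004
grasp_force: 0.0
```

Call:
carry_out(deltas="0 0 0 0 0 -0.001 0;0 0 0 0 0 -0.001 0;0 0 0 0 0 0 0")

```text
time: 10.7
tcp_pos: [598.3, -234.6, -21.7]
eef_rot: [-2.284, -2.157, 0.0]
ft_force: [0.6, -0.4, -0.7]
opening: 0.003
grasp_force: 0.0
```

Call:
carry_out(deltas="0 0 0 0 0 -0.001 0;0 0 0 0 0 0 0")

```text
time: 10.9
tcp_pos: [598.3, -234.6, -22.7]
eef_rot: [-2.284, -2.157, 0.0]
ft_force: [-0.4, -0.6, 0.1]
opening: 0.005
grasp_force: 0.0
```

Call:
carry_out(deltas="0 0 0 0 0 -0.001 0;0 0 0 0 0 0 0")

```text
time: 11.1
tcp_pos: [598.3, -234.6, -23.7]
eef_rot: [-2.284, -2.157, 0.0]
ft_force: [-0.5, 0.6, 0.2]
opening: 0.001
grasp_force: 0.0
```

Call:
carry_out(deltas="0 0 0 0 0 -0.001 0;0 0 0 0 0 0 0")

```text
time: 11.3
tcp_pos: [598.3, -234.6, -24.7]
eef_rot: [-2.284, -2.157, -0.0]
ft_force: [-0.2, -0.2, -0.8]
opening: 0.006
grasp_force: 0.0
```

Call:
carry_out(deltas="0 0 0 0 0 -0.001 0;0 0 0 0 0 0 0")

```text
time: 11.5
tcp_pos: [598.3, -234.7, -25.7]
eef_rot: [-2.284, -2.157, 0.0]
ft_force: [0.5, 0.6, -0.4]
opening: -0.0
grasp_force: 0.0
```

Call:
carry_out(deltas="0 0 0 0 0 -0.001 0;0 0 0 0 0 0 0")

```text
time: 11.7
tcp_pos: [598.3, -234.6, -26.7]
eef_rot: [-2.284, -2.157, 0.0]
ft_force: [0.3, 0.1, -0.0]
opening: 0.006
grasp_force: 0.0
```

```bash
python3 - <<'E'
from h import *
q=bot.read_state();p=q["tcp_pos"];print(p,q["ft_force"])
crop("scene",85,170,120,100,6,"pics/f6.png",[[p[0],p[1],0],[p[0],p[1]+9,0],[p[0],p[1]-9,0]])
E
```

```text
[ 598.30145132 -234.64098859  -26.69856415] [ 0.31952281  0.12861823 -0.002963  ]
```

View pics/f6.png

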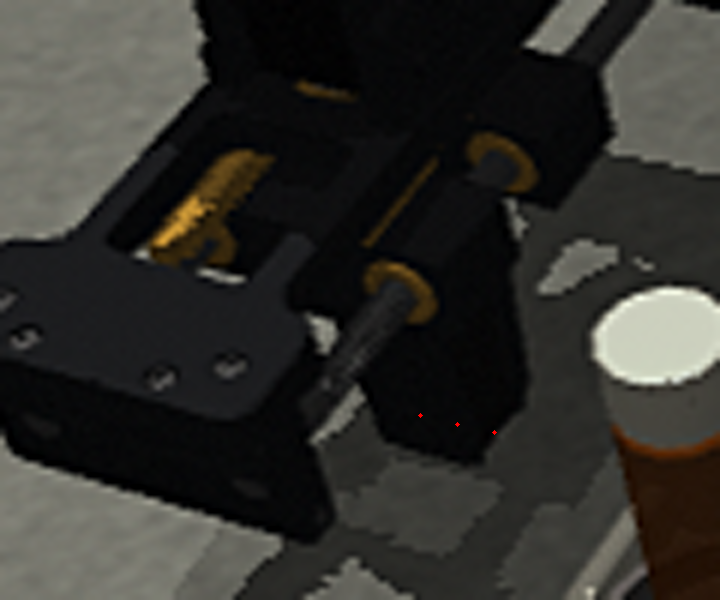

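The fingertips sit just above the bench, horizontally right on the prediction (457,424). So the reported TCP is true in x and y but about 28–29 mm too low in z. I'll finish the touch.

Call:
carry_out(deltas="0 0 0 0 0 -0.001 0;0 0 0 0 0 0 0")

```text
time: 11.95
tcp_pos: [598.3, -234.6, -27.7]
eef_rot: [-2.284, -2.157, 0.0]
ft_force: [0.8, 0.0, 0.1]
opening: 0.004
grasp_force: 0.0
```

Call:
carry_out(deltas="0 0 0 0 0 -0.001 0;0 0 0 0 0 0 0")

```text
time: 12.15
tcp_pos: [598.3, -234.6, -28.7]
eef_rot: [-2.284, -2.157, 0.0]
ft_force: [1.0, -1.2, 0.6]
opening: 0.003
grasp_force: 0.0
```

Call:
carry_out(deltas="0 0 0 0 0 -0.001 0;0 0 0 0 0 0 0")

```text
time: 12.35
tcp_pos: [598.3, -234.7, -28.8]
eef_rot: [-2.284, -2.157, -0.0]
ft_force: [-2.3, 0.0, 6.5]
opening: 0.001
grasp_force: 3.1
```

Contact came at a reported −28.7, so true tip z = reported + 28.7. I'll go above the tall vial, down and grip.

Call:
carry_out(deltas="0 0 0 0 0 0.02 0.0881;0 0 0 0 0 0.04 0.0881;0 0 0 0 0 0.04 0.0881;0 0 0 0 0 0.03 0.0881;0 0 0 0.01 0.02 0 0.0881;0 0 0 0.01 0.02 0 0.0881;0 0 0 0.01 0.02 0 0.0881;0 0 0 0.01 0.02 0 0.0881;0 0 0 0.01 0.01 0 0.0881;0 0 0 0 0 0 0.0881;0 0 0 0 0 0 0.0881")

```text
time: 13.45
tcp_pos: [648.0, -145.9, 100.3]
eef_rot: [2.284, 2.156, -0.002]
ft_force: [-0.7, 0.4, 0.5]
opening: 0.979
grasp_force: 0.0
```

Call:
carry_out(deltas="0 0 0 0.0005 0 -0.02 0.0881;0 0 0 0 0 -0.02 0.0881;0 0 0 0 0 -0.02 0.0881;0 0 0 0 0 -0.015 0.0881;0 0 0 0 0 0 0.0881;0 0 0 0 0 0 0.0881")

```text
time: 14.05
tcp_pos: [648.7, -145.7, 25.7]
eef_rot: [2.285, 2.156, -0.001]
ft_force: [-0.0, 0.3, 0.6]
opening: 1.002
grasp_force: 0.0
```

Close gently while watching the forces.

Call:
carry_out(deltas="0 0 0 0 0.001 -0.001 0.05;0 0 0 0 0 0 0.05;0 0 0 0 0 0 0.05;0 0 0 0 0 0 0.04;0 0 0 0 0 0 0.034;0 0 0 0 0 0 0.03;0 0 0 0 0 0 0.028;0 0 0 0 0 0 0.026;0 0 0 0 0 0 0.024;0 0 0 0 0 0 0.02;0 0 0 0 0 0 0.01;0 0 0 0 0 0 0.01", grip_force=12)

```text
time: 15.25
tcp_pos: [648.8, -143.6, 24.4]
eef_rot: [-2.284, -2.157, 0.0]
ft_force: [0.5, -0.8, 0.5]
opening: 0.288
grasp_force: 12.0
```

Call:
carry_out(deltas="0 0 0 0 0 0.01 0.01;0 0 0 0 0 0.02 0.01;0 0 0 0 0 0.03 0.01;0 0 0 -0.02 0 0 0.01;0 0 0 -0.02 0 0 0.01;0 0 0 -0.02 0 0 0.01;0 0 0 -0.013 0.022 0 0.01;0 0 0 -0.013 0.022 0 0.01;0 0 0 -0.013 0.022 0 0.01;0 0 0 -0.013 0.022 0 0.01;0 0 0 -0.013 0.022 0 0.01;0 0 0 -0.013 0.022 0 0.01;0 0 0 -0.013 0.022 0 0.01;0 0 0 -0.013 0.022 0 0.01;0 0 0 -0.013 0.022 0 0.01;0 0 0 -0.011 0.02 0 0.01;0 0 0 0 0 0 0.01;0 0 0 0 0 0 0.01")

```text
time: 17.05
tcp_pos: [461.6, 74.4, 85.0]
eef_rot: [2.282, 2.157, 0.002]
ft_force: [0.7, -0.3, -0.7]
opening: 0.287
grasp_force: 12.0
```

```bash
python3 - <<'E'
from h import *
q=bot.read_state();p=q["tcp_pos"];print(p,q["ft_force"],q["opening"])
crop("scene",200,100,260,220,3,"pics/g1.png",[[461,74.5,18],[458,12.5,18],[455,-49.5,18],[452,-111.5,18]])
E
```

```text
[461.6225109   74.3950544   84.98207232] [ 0.65743763 -0.25428783 -0.70607263] 0.28714572704057933
```

View pics/g1.png

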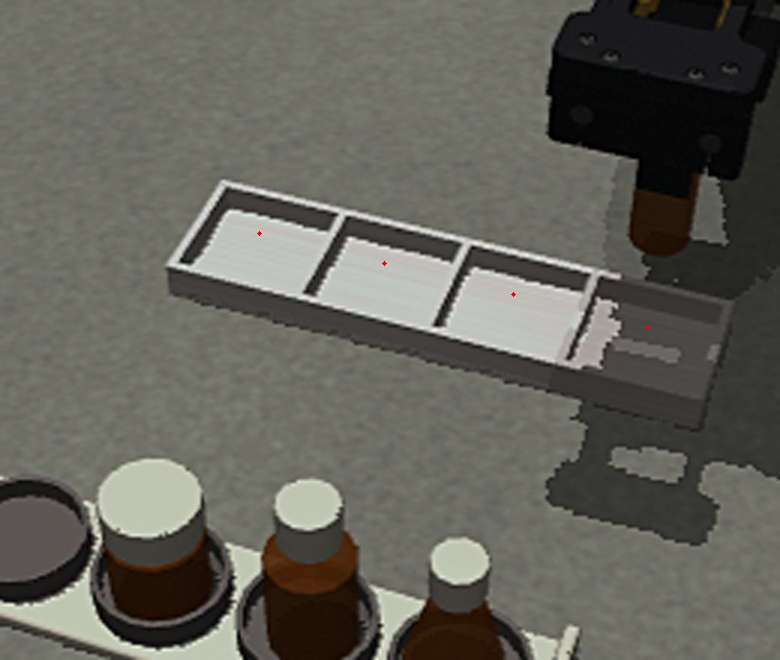

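The vial hangs upright above the tray's robot-left compartment (dot at (648,327), base at (660,250)), and all the predicted compartment centres fall mid-compartment. I'll lower it.

Call:
carry_out(deltas="0 0 0 0 0 -0.02 0.01;0 0 0 0 0 -0.02 0.01;0 0 0 0 0 -0.015 0.01;0 0 0 0 0 -0.007 0.01;0 0 0 0 0 -0.003 0.01;0 0 0 0 0 -0.001 0.01;0 0 0 0 0 0 0.01;0 0 0 0 0 0 0.01")

```text
time: 17.9
tcp_pos: [461.3, 74.3, 19.0]
eef_rot: [2.283, 2.157, 0.001]
ft_force: [1.0, -1.3, -0.5]
opening: 0.29
grasp_force: 12.0
```

Call:
carry_out(deltas="0 0 0 0 0 -0.001 0.01;0 0 0 0 0 0 0.01")

```text
time: 18.1
tcp_pos: [461.0, 74.4, 17.6]
eef_rot: [2.284, 2.157, 0.001]
ft_force: [0.7, 0.5, -0.2]
opening: 0.289
grasp_force: 12.0
```

Call:
carry_out(deltas="0 0 0 0 0 -0.001 0.01;0 0 0 0 0 0 0.01")

```text
time: 18.3
tcp_pos: [461.0, 74.5, 17.2]
eef_rot: [2.283, 2.157, 0.001]
ft_force: [-1.5, 0.2, 8.6]
opening: 0.29
grasp_force: 12.0
```

Call:
carry_out(deltas="0 0 0 0 0 0 0.03;0 0 0 0 0 0 0.034;0 0 0 0 0 0 0.05;0 0 0 0 0 0 0.0881;0 0 0 0 0 0 0.0881;0 0 0 0 0 0 0.0881;0 0 0 0 0 0.02 0.0881;0 0 0 0 0 0.03 0.0881;0 0 0 0 0 0.02 0.0881;0 0 0 0.02 -0.009 0 0.0881;0 0 0 0.02 -0.009 0 0.0881;0 0 0 0.02 -0.009 0 0.0881;0 0 0 0.02 -0.009 0 0.0881;0 0 0 0.02 -0.009 0 0.0881;0 0 0 0.02 -0.009 0 0.0881;0 0 0 0.02 -0.009 0 0.0881;0 0 0 0.02 -0.009 0 0.0881;0 0 0 0.02 -0.009 0 0.0881;0 0 0 0.018 -0.011 0 0.0881;0 0 0 0 0 0 0.0881")

```text
time: 20.3
tcp_pos: [660.9, -20.2, 86.3]
eef_rot: [2.284, 2.152, 0.001]
ft_force: [0.5, -0.8, 0.7]
opening: 1.0
grasp_force: 0.0
```

Call:
carry_out(deltas="0 0 0 0 0 0 0.0881;0 0 0 0 0 0 0.0881")

```text
time: 20.5
tcp_pos: [657.5, -16.7, 86.1]
eef_rot: [-2.282, -2.157, 0.001]
ft_force: [0.7, 0.8, -0.1]
opening: 0.999
grasp_force: 0.0
```

Call:
carry_out(deltas="0 0 0 0 0 -0.02 0.0881;0 0 0 0 0 -0.02 0.0881;0 0 0 0 0 -0.02 0.0881;0 0 0 0 0 -0.015 0.0881;0 0 0 0 0 -0.008 0.0881;0 0 0 0 0 0 0.0881;0 0 0 0 0 0 0.0881")

```text
time: 21.2
tcp_pos: [659.3, -17.6, 4.0]
eef_rot: [2.283, 2.157, 0.001]
ft_force: [-0.2, -0.8, 0.1]
opening: 0.999
grasp_force: 0.0
```

Call:
carry_out(deltas="0 0 0 0 0 0 0.06;0 0 0 0 0 0 0.06;0 0 0 0 0 0 0.05;0 0 0 0 0 0 0.044;0 0 0 0 0 0 0.04;0 0 0 0 0 0 0.038;0 0 0 0 0 0 0.036;0 0 0 0 0 0 0.034;0 0 0 0 0 0 0.03;0 0 0 0 0 0 0.02;0 0 0 0 0 0 0.02")

```text
time: 22.3
tcp_pos: [658.9, -17.7, 3.4]
eef_rot: [2.284, 2.157, 0.0]
ft_force: [0.9, 0.3, -0.8]
opening: 0.401
grasp_force: 12.0
```

Call:
carry_out(deltas="0 0 0 0 0 0.01 0.02;0 0 0 0 0 0.02 0.02;0 0 0 0 0 0.03 0.02;0 0 0 0 0 0.01 0.02;0 0 0 -0.02 -0.003 0 0.02;0 0 0 -0.02 -0.003 0 0.02;0 0 0 -0.02 -0.003 0 0.02;0 0 0 -0.02 -0.003 0 0.02;0 0 0 -0.02 -0.003 0 0.02;0 0 0 -0.02 -0.003 0 0.02;0 0 0 -0.02 -0.003 0 0.02;0 0 0 -0.02 -0.003 0 0.02;0 0 0 -0.02 -0.003 0 0.02;0 0 0 -0.014 -0.003 0 0.02;0 0 0 -0.01 -0.002 0 0.02;0 0 0 0 0 0 0.02;0 0 0 0 0 0 0.02;0 0 0 0 0 0 0.02")

```text
time: 24.1
tcp_pos: [456.2, -49.4, 73.4]
eef_rot: [2.282, 2.157, 0.002]
ft_force: [-0.4, 0.3, -0.6]
opening: 0.401
grasp_force: 12.0
```

Call:
carry_out(deltas="0 0 0 0 0 -0.02 0.02;0 0 0 0 0 -0.02 0.02;0 0 0 0 0 -0.02 0.02;0 0 0 0 0 -0.01 0.02;0 0 0 0 0 -0.004 0.02;0 0 0 0 0 -0.001 0.02;0 0 0 0 0 0 0.02;0 0 0 0 0 0 0.02")

```text
time: 24.9
tcp_pos: [455.4, -49.7, -0.9]
eef_rot: [2.283, 2.157, 0.001]
ft_force: [-0.4, 0.3, -1.4]
opening: 0.401
grasp_force: 12.0
```

Call:
carry_out(deltas="0 0 0 0 0 -0.001 0.02;0 0 0 0 0 -0.001 0.02;0 0 0 0 0 0 0.02")

```text
time: 25.2
tcp_pos: [455.6, -49.7, -3.0]
eef_rot: [-2.284, -2.157, 0.001]
ft_force: [0.2, -0.0, -0.9]
opening: 0.398
grasp_force: 12.0
```

Call:
carry_out(deltas="0 0 0 0 0 -0.001 0.02;0 0 0 0 0 0 0.02")

```text
time: 25.4
tcp_pos: [455.6, -49.7, -3.7]
eef_rot: [-2.283, -2.156, 0.001]
ft_force: [-1.0, -0.2, 2.6]
opening: 0.398
grasp_force: 12.0
```

Call:
carry_out(deltas="0 0 0 0 0 0 0.04;0 0 0 0 0 0 0.046;0 0 0 0 0 0 0.06;0 0 0 0 0 0 0.0881;0 0 0 0 0 0 0.0881;0 0 0 0 0 0 0.0881;0 0 0 0 0 0.02 0.0881;0 0 0 0 0 0.03 0.0881;0 0 0 0 0 0.03 0.0881;0 0 0 0.02 0.009 0 0.0881;0 0 0 0.02 0.009 0 0.0881;0 0 0 0.02 0.009 0 0.0881;0 0 0 0.02 0.009 0 0.0881;0 0 0 0.02 0.009 0 0.0881;0 0 0 0.02 0.009 0 0.0881;0 0 0 0.02 0.009 0 0.0881;0 0 0 0.02 0.009 0 0.0881;0 0 0 0.02 0.009 0 0.0881;0 0 0 0.015 0.006 0 0.0881;0 0 0 0.0095 0.001 0 0.0881")

```text
time: 27.4
tcp_pos: [660.9, 39.9, 75.7]
eef_rot: [-2.281, -2.158, 0.0]
ft_force: [-0.9, -1.6, -0.9]
opening: 0.998
grasp_force: 0.0
```

Call:
carry_out(deltas="0 0 0 0 0 0 0.0881;0 0 0 0 0 0 0.0881;0 0 0 0 0 -0.02 0.0881;0 0 0 0 0 -0.02 0.0881;0 0 0 0 0 -0.01 0.0881;0 0 0 0 0 0 0.0881;0 0 0 0 0 0 0.0881")

```text
time: 28.1
tcp_pos: [660.2, 38.0, 26.5]
eef_rot: [-2.284, -2.156, 0.001]
ft_force: [-0.7, 0.1, -0.5]
opening: 1.001
grasp_force: 0.0
```

Call:
carry_out(deltas="0 0 0 0 0 0 0.05;0 0 0 0 0 0 0.05;0 0 0 0 0 0 0.04;0 0 0 0 0 0 0.034;0 0 0 0 0 0 0.03;0 0 0 0 0 0 0.027;0 0 0 0 0 0 0.025;0 0 0 0 0 0 0.023;0 0 0 0 0 0 0.021;0 0 0 0 0 0 0.018;0 0 0 0 0 0 0.01;0 0 0 0 0 0 0.01;0 0 0 0 0 0 0.01")

```text
time: 29.4
tcp_pos: [660.1, 38.2, 26.0]
eef_rot: [-2.283, -2.156, 0.002]
ft_force: [0.4, -0.2, 0.2]
opening: 0.239
grasp_force: 12.0
```

Call:
carry_out(deltas="0 0 0 0 0 0.01 0.01;0 0 0 0 0 0.02 0.01;0 0 0 0 0 0.03 0.01;0 0 0 0 0 0.03 0.01;0 0 0 -0.02 -0.014 0 0.01;0 0 0 -0.02 -0.014 0 0.01;0 0 0 -0.02 -0.014 0 0.01;0 0 0 -0.02 -0.014 0 0.01;0 0 0 -0.02 -0.014 0 0.01;0 0 0 -0.02 -0.014 0 0.01;0 0 0 -0.02 -0.014 0 0.01;0 0 0 -0.02 -0.014 0 0.01;0 0 0 -0.02 -0.014 0 0.01;0 0 0 -0.02 -0.014 0 0.01;0 0 0 -0.008 -0.01 0 0.01;0 0 0 0 0 0 0.01;0 0 0 0 0 0 0.01;0 0 0 0 0 0 0.01")

```text
time: 31.2
tcp_pos: [453.7, -110.9, 116.2]
eef_rot: [-2.282, -2.159, -0.001]
ft_force: [-0.5, -0.2, -1.1]
opening: 0.241
grasp_force: 12.0
```

Call:
carry_out(deltas="0 0 0 0 0 -0.02 0.01;0 0 0 0 0 -0.02 0.01;0 0 0 0 0 -0.02 0.01;0 0 0 0 0 -0.02 0.01;0 0 0 0 0 -0.01 0.01;0 0 0 0 0 -0.004 0.01;0 0 0 0 0 -0.001 0.01;0 0 0 0 0 0 0.01;0 0 0 0 0 0 0.01")

```text
time: 32.1
tcp_pos: [452.7, -111.8, 21.8]
eef_rot: [-2.284, -2.157, 0.0]
ft_force: [-0.0, 0.0, -0.6]
opening: 0.24
grasp_force: 12.0
```

Call:
carry_out(deltas="0 0 0 0 0 -0.001 0.01;0 0 0 0 0 0 0.01")

```text
time: 32.3
tcp_pos: [452.3, -111.8, 20.4]
eef_rot: [-2.283, -2.157, 0.001]
ft_force: [0.1, -0.3, -0.2]
opening: 0.244
grasp_force: 12.0
```

Call:
carry_out(deltas="0 0 0 0 0 -0.001 0.01;0 0 0 0 0 0 0.01")

```text
time: 32.5
tcp_pos: [452.2, -111.7, 19.1]
eef_rot: [-2.283, -2.157, 0.001]
ft_force: [-0.3, 0.2, -0.8]
opening: 0.24
grasp_force: 12.0
```

Call:
carry_out(deltas="0 0 0 0 0 -0.001 0.01;0 0 0 0 0 0 0.01")

```text
time: 32.7
tcp_pos: [452.3, -111.8, 18.8]
eef_rot: [-2.284, -2.157, 0.001]
ft_force: [-0.5, -0.0, 9.1]
opening: 0.24
grasp_force: 12.0
```

Call:
carry_out(deltas="0 0 0 0 0 0 0.025;0 0 0 0 0 0 0.03;0 0 0 0 0 0 0.05;0 0 0 0 0 0 0.0881;0 0 0 0 0 0 0.0881;0 0 0 0 0 0 0.0881;0 0 0 0 0 0.02 0.0881;0 0 0 0 0 0.02 0.0881;0 0 0 0 0 0.02 0.0881;0 0 0 0.02 0.003 0 0.0881;0 0 0 0.02 0.003 0 0.0881;0 0 0 0.02 0.003 0 0.0881;0 0 0 0.02 0.003 0 0.0881;0 0 0 0.02 0.003 0 0.0881;0 0 0 0.02 0.003 0 0.0881;0 0 0 0.02 0.003 0 0.0881;0 0 0 0.02 0.003 0 0.0881;0 0 0 0.02 0.003 0 0.0881;0 0 0 0.015 0.003 0 0.0881;0 0 0 0.008 0 0 0.0881")

```text
time: 34.7
tcp_pos: [656.1, -80.8, 77.8]
eef_rot: [-2.282, -2.158, 0.0]
ft_force: [0.5, -0.9, 0.4]
opening: 1.001
grasp_force: 0.0
```

Call:
carry_out(deltas="0 0 0 0 0 0 0.0881;0 0 0 0 0 0 0.0881;0 0 0 0 0 -0.02 0.0881;0 0 0 0 0 -0.02 0.0881;0 0 0 0 0 -0.02 0.0881;0 0 0 0 0 -0.005 0.0881;0 0 0 0 0 0 0.0881;0 0 0 0 0 0 0.0881")

```text
time: 35.5
tcp_pos: [655.4, -82.1, 14.0]
eef_rot: [-2.284, -2.157, 0.001]
ft_force: [0.3, 0.3, 0.4]
opening: 1.001
grasp_force: 0.0
```

Call:
carry_out(deltas="0 0 0 0 0 0 0.06;0 0 0 0 0 0 0.055;0 0 0 0 0 0 0.05;0 0 0 0 0 0 0.046;0 0 0 0 0 0 0.044;0 0 0 0 0 0 0.042;0 0 0 0 0 0 0.04;0 0 0 0 0 0 0.038;0 0 0 0 0 0 0.034;0 0 0 0 0 0 0.025;0 0 0 0 0 0 0.025")

```text
time: 36.6
tcp_pos: [655.2, -81.7, 13.1]
eef_rot: [-2.283, -2.157, 0.001]
ft_force: [0.0, 0.0, -0.8]
opening: 0.45
grasp_force: 12.0
```

Call:
carry_out(deltas="0 0 0 0 0 0.01 0.025;0 0 0 0 0 0.02 0.025;0 0 0 0 0 0.03 0.025;0 0 0 0 0 0.03 0.025;0 0 0 -0.019 0.009 0 0.025;0 0 0 -0.019 0.009 0 0.025;0 0 0 -0.019 0.009 0 0.025;0 0 0 -0.019 0.009 0 0.025;0 0 0 -0.019 0.009 0 0.025;0 0 0 -0.019 0.009 0 0.025;0 0 0 -0.019 0.009 0 0.025;0 0 0 -0.019 0.009 0 0.025;0 0 0 -0.019 0.009 0 0.025;0 0 0 -0.019 0.009 0 0.025;0 0 0 -0.007 0.004 0 0.025;0 0 0 0 0 0 0.025;0 0 0 0 0 0 0.025;0 0 0 0 0 0 0.025")

```text
time: 38.4
tcp_pos: [459.6, 11.7, 103.2]
eef_rot: [2.284, 2.156, 0.0]
ft_force: [0.3, 0.4, -0.9]
opening: 0.446
grasp_force: 12.0
```

```bash
python3 - <<'E'
from h import *
q=bot.read_state();p=q["tcp_pos"];print(p,q["opening"])
crop("scene",200,60,260,220,3,"pics/g2.png",[[458,12.5,5]])
E
```

```text
[459.61139156  11.74086226 103.23788326] 0.44574532828169094
```

View pics/g2.png

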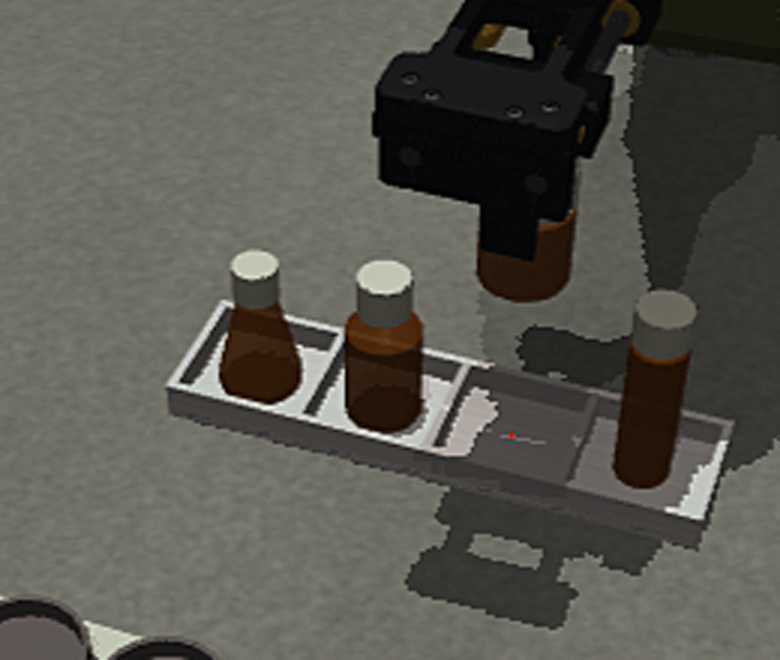

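Cone, round and tall stand upright in their compartments. The jar hangs above the free one (dot at (512,436)), about 5 mm to the left within the grip, so I'll shift 4 mm right and lower.

Call:
carry_out(deltas="0 0 0 0 -0.004 -0.02 0.025;0 0 0 0 0 -0.02 0.025;0 0 0 0 0 -0.02 0.025;0 0 0 0 0 -0.02 0.025;0 0 0 0 0 -0.01 0.025;0 0 0 0 0 -0.003 0.025;0 0 0 0 0 -0.001 0.025;0 0 0 0 0 0 0.025;0 0 0 0 0 0 0.025")

```text
time: 39.35
tcp_pos: [458.6, 8.3, 9.8]
eef_rot: [-2.284, -2.157, -0.0]
ft_force: [0.2, -0.7, -0.9]
opening: 0.448
grasp_force: 12.0
```

Call:
carry_out(deltas="0 0 0 0 0 -0.001 0.025;0 0 0 0 0 0 0.025")

```text
time: 39.55
tcp_pos: [458.3, 8.3, 8.4]
eef_rot: [-2.283, -2.157, 0.001]
ft_force: [-0.5, -0.6, -0.9]
opening: 0.449
grasp_force: 12.0
```

Call:
carry_out(deltas="0 0 0 0 0 -0.001 0.025;0 0 0 0 0 0 0.025")

```text
time: 39.75
tcp_pos: [458.1, 8.3, 7.1]
eef_rot: [-2.283, -2.156, 0.001]
ft_force: [-0.6, 0.5, -0.7]
opening: 0.45
grasp_force: 12.0
```

Call:
carry_out(deltas="0 0 0 0 0 -0.001 0.025;0 0 0 0 0 0 0.025")

```text
time: 39.95
tcp_pos: [458.1, 8.2, 6.0]
eef_rot: [-2.283, -2.156, 0.001]
ft_force: [0.3, -0.3, -1.3]
opening: 0.447
grasp_force: 12.0
```

Call:
carry_out(deltas="0 0 0 0 0 -0.001 0.025;0 0 0 0 0 0 0.025")

```text
time: 40.15
tcp_pos: [458.2, 8.2, 5.8]
eef_rot: [-2.283, -2.157, 0.001]
ft_force: [-0.9, 0.2, 9.5]
opening: 0.451
grasp_force: 12.0
```

Touched down. Release, rise and back away.

Call:
carry_out(deltas="0 0 0 0 0 0 0.044;0 0 0 0 0 0 0.048;0 0 0 0 0 0 0.06;0 0 0 0 0 0 0.0881;0 0 0 0 0 0 0.0881;0 0 0 0 0 0 0.0881;0 0 0 0 0 0.02 0.0881;0 0 0 0 0 0.04 0.0881;0 0 0 0 0 0.04 0.0881;0 0 0 0 0 0.04 0.0881;0 0 0 0.02 0.03 0.02 0.0881;0 0 0 0.02 0.04 0 0.0881;0 0 0 0.02 0.04 0 0.0881;0 0 0 0.02 0.04 0 0.0881;0 0 0 0.02 0.04 0 0.0881;0 0 0 0 0.04 0 0.0881;0 0 0 0 0.03 0 0.0881;0 0 0 0 0 0 0.0881;0 0 0 0 0 0 0.0881")

```text
time: 42.05
tcp_pos: [557.4, 268.5, 164.6]
eef_rot: [-2.281, -2.158, 0.003]
ft_force: [-1.1, -0.3, -0.4]
opening: 1.002
grasp_force: 0.0
```

```bash
python3 - <<'E'
from h import *
crop("scene",140,60,320,300,1.8,"pics/g3.png")
E
```

```text
(no output)
```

View pics/g3.png

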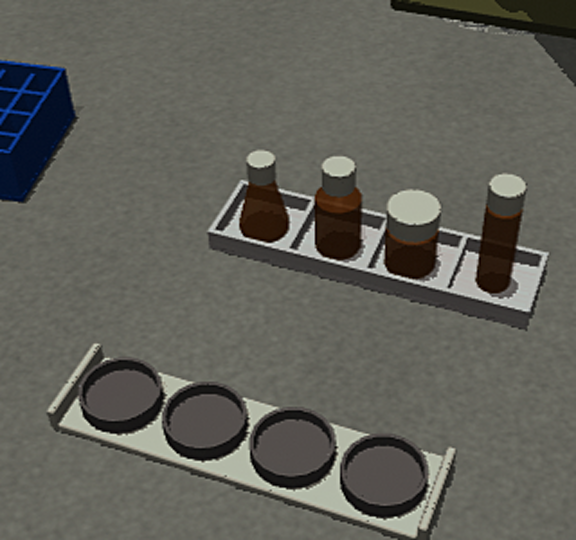

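All four bottles stand upright in the tray, with tall (495,290), squat (411,272), round (338,252) and cone (263,235) reading from the robot's left end. That is the reverse of the rack order.

```bash
python3 -c "
from station import bot
print(bot.job_done())"
```

```text
the job is handed in; nothing more can be done
None
```

I moved all four bottles upright into the tray in reverse order (tall, squat, round, cone from the robot's left) and handed the job in at about 42 s; no verdict was returned.

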